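Cover the biscuit dishes on the refreshment table

TASK

Cover each of the four biscuit dishes with its own wooden lid, the one of the same shape and size as the dish, grip bar up. Set each lid down on the rim, do not drop it: centred on the rim and lying flat, the square and oblong lids also lined up with the edges of their dishes. Leave the dishes standing where they are and do not disturb the jug or the cup.

Things in the scene. Friction and masses are not known exactly. Their poses are not given: they have to be found in the camera images.
- large_round_dish: Open white ceramic serving dish, round, 124 in diameter (mm, outside at the rim), 45 high, wall 12 thick (flat rim), a few biscuits lying inside well below the rim; loose on the table, about 0.75 kg. Origin: centre of the underside; z up, rim at z = 45.
- large_round_lid: Flat light-wood lid of the same outline as the large round dish's rim: round, 124 in diameter (mm), 8 thick, flat underside without a lip, lying on the table grip up. On top stands one solid darker-wood grip bar, centred, 46 long (along the lid's x axis), 12 thick (along y), 30 high: its top is 38 above the lid's underside. Mass about 0.09 kg. Origin: centre of the underside; z up. Its yaw does not matter.
- small_round_dish: Open white ceramic serving dish, round, 92 in diameter (mm, outside at the rim), 45 high, wall 12 thick (flat rim), a few biscuits lying inside well below the rim; loose on the table, about 0.5 kg. Origin: centre of the underside; z up, rim at z = 45.
- small_round_lid: Flat light-wood lid of the same outline as the small round dish's rim: round, 92 in diameter (mm), 8 thick, flat underside without a lip, lying on the table grip up. On top stands one solid darker-wood grip bar, centred, 46 long (along the lid's x axis), 12 thick (along y), 30 high: its top is 38 above the lid's underside. Mass about 0.09 kg. Origin: centre of the underside; z up. Its yaw does not matter.
- square_dish: Open white ceramic serving dish, square, 100 by 100 (mm, outside at the rim), 45 high, wall 12 thick (flat rim), a few biscuits lying inside well below the rim; loose on the table, about 0.65 kg. Origin: centre of the underside; z up, rim at z = 45.
- square_lid: Flat light-wood lid of the same outline as the square dish's rim: square, 100 by 100 (mm), 8 thick, flat underside without a lip, lying on the table grip up. On top stands one solid darker-wood grip bar, centred, 46 long (along the lid's x axis), 12 thick (along y), 30 high: its top is 38 above the lid's underside. Mass about 0.09 kg. Origin: centre of the underside; z up. Any of the four quarter turns fits.
- oblong_dish: Open white ceramic serving dish, oblong, 128 (along x) by 84 (along y) (mm, outside at the rim), 45 high, wall 12 thick (flat rim), a few biscuits lying inside well below the rim; loose on the table, about 0.7 kg. Origin: centre of the underside; z up, rim at z = 45.
- oblong_lid: Flat light-wood lid of the same outline as the oblong dish's rim: oblong, 128 (along x) by 84 (along y) (mm), 8 thick, flat underside without a lip, lying on the table grip up. On top stands one solid darker-wood grip bar, centred, 46 long (along the lid's x axis), 12 thick (along y), 30 high: its top is 38 above the lid's underside. Mass about 0.09 kg. Origin: centre of the underside; z up. Either way round fits.
- jug: Bystander: closed upright pale milk jug with a green cap, 90 in diameter, 165 high (mm), at the left edge of the work. Origin: centre of the underside.
- cup: Bystander: closed yellow drinks cup, 94 in diameter at the top, 132 high (mm), at the right edge of the work. Origin: centre of the underside.
Things that resemble listed ones, but are neither listed nor needed, are in the scene too. What is shaped like the oblong_lid but turquoise or yellow is not meant. What is shaped like the large_round_lid but green is not meant.

How it is judged:
By the outcome, as a careful person would: the job done as asked, in the order asked, and still so for the second after the job is handed in, with the robot touching nothing.
It also fails if it takes over 109 s, if anything falls off the work surface, if the arm or the gripper's body presses on something with over 40 N, if the wrist force passes 120 N, or if a joint passes its speed limit or range.

ROBOT

A 6-joint arm with a two-finger parallel gripper is mounted at the origin on the work surface. World frame = base frame: x ahead of the robot, y to its left, z up, the work surface at z = 0. Lengths are in mm, angles in rad, forces in N, time in s.
With the tool pointing down it reaches from about 350 to 875 mm from the base axis. Payload 4.2 kg.
Tool frame: the origin (TCP) lies on the mounting face of the last link; the fingertips stand 173 mm ahead of it and the grasp point (between the pads) lies 155 mm ahead of it (tcp_to_grasp is the distance from the TCP to the grasp point, in mm); z points along the fingers, y is the direction in which the jaws open and shut (so a half turn about z gives the same grasp; the last joint's range is limited). The gripper opens to 85 mm and grips with 20 to 120 N. Pads are 22 mm wide; open, the fingers measure 114 mm over their backs; the gripper's body (76 mm by 85 mm) begins 54 mm behind the grasp point. The pads swing forward as they close: fully open they stand 13 mm farther back than shut.
Start: joints at [1.38, 0.385, 0.008, 0, -1.194, -0.259], TCP at [271.707, 562.828, 404.712] pointing down, gripper open.
Joint ranges: [-3.14, 3.14], [-1.21, 2.06], [-1.07, 1.41], [-3.16, 2.05], [-2.99, -0.16], [-3.1, 3.1]. Speed limits (rad/s): [2.79, 2.79, 3.14, 3.14, 3.14, 3.14].

INTERFACE

Orientations are given as a unit quaternion [x, y, z, w].
In Python, from bench import * gives the robot as it stands. The module is installed in compiled form; this text tells all that it offers.
- The arm moves only by the tool apply_moves, never from a script. Its arguments are lists of equal length, an entry for each row: "fingers": the closure, from 0 (fully open) to 1 (shut); "dp": the shift along the world's x, y, z in cm, a list of three; "yaw": the turn about the world's z in degrees. A call has 1 to 10 rows; each row is the pose to reach, as a shift and turn from the pose measured when the call began; what a row does not reach only later rows make up. A row lasts 1/10 s, in which the tool goes at most 50 mm and 8.59 degrees, less where a joint would pass 70% of its speed; a pose out of reach is approached as far as the arm can. A call with a gripper value outside its range is refused whole. The fingers move at their own pace and stop on an object; the grip force is fixed at half the most. Time passes only in rows, so rows that repeat a pose let the fingers close. It gives the time, the measured TCP pose, the force and the opening at its end, in the units of the state.
- read_state(): the state, without advancing time (a new reading comes with each control period).
- get_image(name): name is "scene" or "side" or "wrist"; returns a dict with "color" (384x512x3 uint8, blue, green, red), "mtx" (3x3 intrinsics, pixels), "k1" (the pictures are not rectified: a ray, as slopes to the right and down, at radius r is drawn at 1 + k1 r^2 times it, then the intrinsics apply), "camera_from_world" (4x4, takes a point from world to camera coordinates); the wrist camera has in their place "tool_from_camera" (4x4, takes a point from camera to tool coordinates, whose origin is the TCP and whose axes are the flange's). Camera axes: x right, y down, z forward; pixel columns grow to the right and rows downward; lengths in mm; the calibration is good to about 2 mm. A picture is of the moment at which its call begins: read the wrist's pose just before it. There is no depth.
- job_done(): hands the job in, once; it reports no verdict.
The state is a dict: "clock": time; "joints": joint angles; "joint_vel": joint speeds; "joint_efforts": joint torques, N m; "position": TCP position; "ee_rot": TCP orientation; "contact_force": force on the tool from outside, world axes, zero at the start; "wrist_torque": the same for the moment, N m; "gripper_width": finger opening in mm.
Only numpy, scipy, OpenCV 4.12 (cv2) and the standard library are available. Lean on these libraries where they do the work, as an engineer would, in place of code of your own. Each camera call takes 0.05 s, during which the arm holds its last target. There are 200 camera calls.

## Working session

There is one attempt and no reset: what is moved stays moved. The work goes in short steps, Python scripts to look and compute and a tool call to move; the robot and the scene stay as the last step left them, time stands still between calls to the robot, and variables do not carry over. Pictures are saved under pics/ and viewed, about 12 in all and at most 16, crops included, and the job is handed in when it is done.

Besides the shell and the picture viewer there is one more tool, called as a command line: name --pt "numbers of a row" for each row, then --argument value for the rest. apply_moves: Moves the arm, as the interface text tells. Its arguments: {"type":"object","properties":{"fingers":{"type":"array","items":{"type":"number"}},"dp":{"type":"array","items":{"type":"array","items":{"type":"number"}}},"yaw":{"type":"array","items":{"type":"number"}}},"required":["fingers","dp","yaw"]}

```bash
mkdir -p pics; cat > h.py <<'E'
from bench import *
import numpy as np, cv2
from scipy.spatial.transform import Rotation as R
def grab(name,fn=None):
    s=read_state(); im=get_image(name)
    if name=="wrist":
        T=np.eye(4);T[:3,:3]=R.from_quat(s["ee_rot"]).as_matrix();T[:3,3]=s["position"]
        im["camera_from_world"]=np.linalg.inv(T@np.array(im["tool_from_camera"]))
    if fn: cv2.imwrite("pics/"+fn,im["color"])
    np.savez("last_%s.npz"%name,color=im["color"],mtx=im["mtx"],k1=im["k1"],cfw=im["camera_from_world"])
    return im
def p2w(name,uv,z):
    d=np.load("last_%s.npz"%name); K=d["mtx"];k1=float(d["k1"]);C=d["cfw"]
    out=[]
    zs=np.broadcast_to(z,len(uv))
    for (u,v),zz in zip(uv,zs):
        q=np.array([(u-K[0,2])/K[0,0],(v-K[1,2])/K[1,1]]);p=q.copy()
        for _ in range(30): p=q/(1+k1*(p@p))
        r=C[:3,:3].T@np.array([p[0],p[1],1]);o=-C[:3,:3].T@C[:3,3]
        out.append((o+r*(zz-o[2])/r[2])[:2])
    return np.array(out)
def w2p(name,P):
    d=np.load("last_%s.npz"%name); K=d["mtx"];k1=float(d["k1"]);C=d["cfw"]
    c=np.atleast_2d(P)@C[:3,:3].T+C[:3,3];p=c[:,:2]/c[:,2:]
    p=p*(1+k1*(p**2).sum(1,keepdims=True))
    return p*[K[0,0],K[1,1]]+[K[0,2],K[1,2]]
E
python3 - <<'E'
from h import *
a=grab("scene")["color"];b=grab("side")["color"]; 
cv2.imwrite("pics/a.png",cv2.resize(a,(800,600),interpolation=cv2.INTER_CUBIC));cv2.imwrite("pics/b.png",b)
grab("wrist","w0.png")
print(read_state())
E
```

```text
{'clock': 0.15, 'joints': array([ 1.37955467e+00,  3.85364049e-01,  6.95230908e-03, -3.22126682e-04,
       -1.19398926e+00, -2.58605836e-01]), 'joint_vel': array([ 0.00023949, -0.00236094,  0.00697409,  0.00219304,  0.00203309,
        0.00094398]), 'joint_efforts': array([-7.87906538e-04, -3.92680120e+01,  1.88580322e+01,  4.18865964e+00,
       -3.42460073e-03,  8.45146886e-08]), 'position': array([271.67327932, 562.70373479, 403.89157898]), 'ee_rot': array([ 9.74797545e-01, -2.23089846e-01, -1.22612087e-04,  8.06921916e-04]), 'contact_force': array([-0.22641415, -0.38409664,  0.67549333]), 'wrist_torque': array([-0.01683837, -0.02110646,  0.02610492]), 'gripper_width': 85.20172414060255}
```

View pics/a.png

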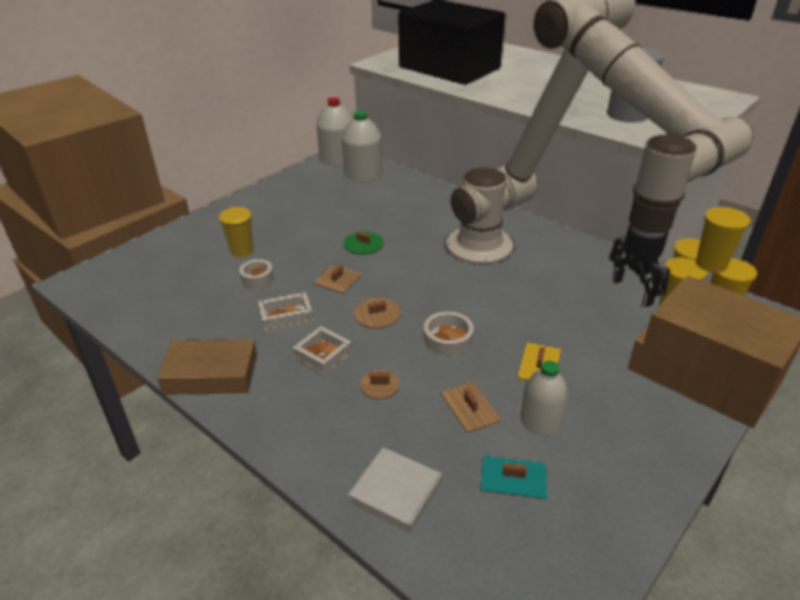

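View pics/b.png

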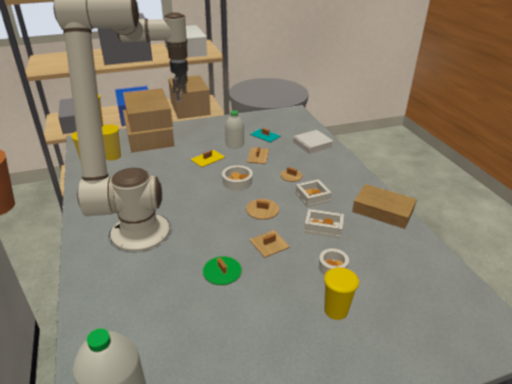

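The scene view shows all items. Pixels in the enlarged scene picture: lids at oblong (471,406), small round (380,384), large round (377,312), square (338,278); dishes at large round (449,330), square (322,348), oblong (285,309), small round (256,271). The side view agrees.

```bash
python3 - <<'E'
from h import *
n=["Ol","Sl","Ll","Ql","Ld","Qd","Od","Sd","jug","cup"]
a=np.array([(471,406),(380,384),(377,313),(338,279),(449,327),(322,346),(285,306),(256,268),(542,425),(241,250)])/1.5625
za=np.array([8,8,8,8,45,45,45,45,0,0])
b=[(258,156),(291,175),(263,209),(269,243),(237,175),(314,191),(324,221),(334,260),(235,146),(338,312)]
A=p2w("scene",a,za);B=p2w("side",b,za)
for i in range(10): print(n[i],A[i].round(),B[i].round())
im=get_image("wrist");print(np.array(im["tool_from_camera"]).round(2),im["mtx"],im["k1"])
E
```

```text
Ol [563. 379.] [558. 356.]
Sl [644. 179.] [638. 165.]
Ll [454.  -4.] [449. -22.]
Ql [ 413. -192.] [ 405. -207.]
Ld [413. 201.] [408. 177.]
Qd [667.  12.] [654. -20.]
Od [ 621. -174.] [ 610. -198.]
Sd [ 559. -367.] [ 554. -383.]
jug [501. 524.] [490. 490.]
cup [ 489. -533.] [ 494. -538.]
[[-0.   -0.95 -0.3  77.18]
 [ 1.   -0.    0.   -0.26]
 [-0.   -0.3   0.95 30.54]
 [ 0.    0.    0.    1.  ]] [[292.26766267   0.         256.9379963 ]
 [  0.         292.26766267 192.83741945]
 [  0.           0.           1.        ]] -0.060103388635108196
```

View pics/w0.png

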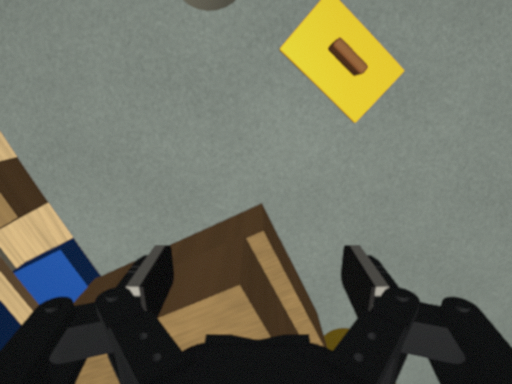

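Wrist view shows the yellow decoy at (348,57). I'm heading for the first survey point above the oblong lid.

apply_moves --fingers '[0, 0, 0, 0, 0, 0, 0, 0, 0]' --pt "5 -5 2" --pt "9 -9 3" --pt "12 -13 4" --pt "15 -17 4" --pt "18 -22 4" --pt "20 -27 4" --pt "20 -27 4" --pt "20 -27 4" --pt "20 -27 4" --yaw '[0, 0, 0, 0, 0, 0, 0, 0, 0]'

```text
clock: 1.1
position: [472.0, 291.8, 444.0]
ee_rot: [0.975, -0.224, -0.0, 0.001]
contact_force: [-0.7, -0.7, 0.2]
gripper_width: 85.5
```

```bash
python3 - <<'E'
from h import *
s=read_state();print(s["clock"],s["position"].round(1),s["joint_vel"].round(3))
a=grab("wrist")["color"]; cv2.imwrite("pics/w1.png",cv2.resize(a,(800,600),interpolation=cv2.INTER_CUBIC))
E
```

```text
1.1 [472.  291.8 444. ] [ 0.037  0.01   0.008  0.001  0.    -0.002]
```

View pics/w1.png

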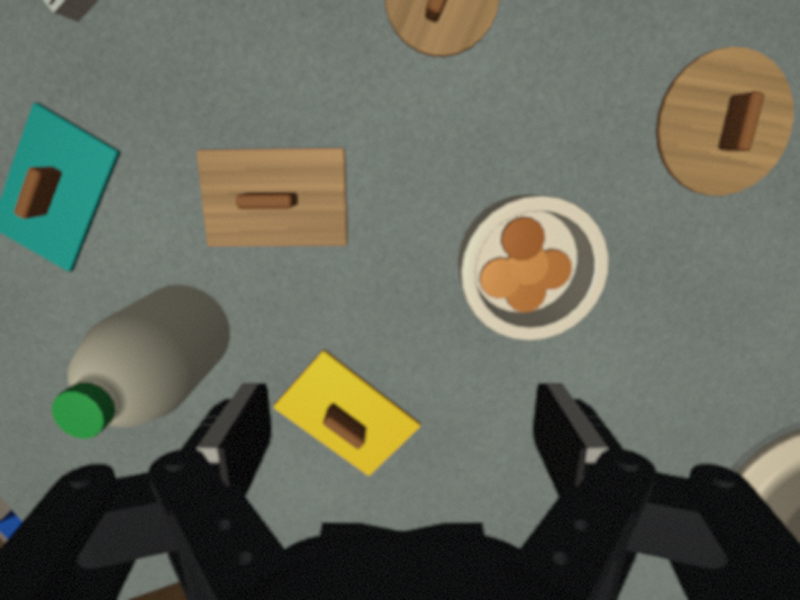

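View 5: oblong lid corners at (198,151),(344,149),(347,245),(208,246); large dish rim spans 461–609 × 196–340; large round lid spans 657–794 × 47–195.

```bash
cat >> h.py <<'E'
def rect(name,c,z,k=1.5625):
    w=p2w(name,np.array(c)/k,z);m=w.mean(0);e=[w[1]-w[0],w[2]-w[1],w[2]-w[3],w[3]-w[0]]
    print("ctr",m.round(1),"sides",[(np.linalg.norm(x).round(1),(np.degrees(np.arctan2(x[1],x[0]))%180).round(1)) for x in e]);return m
def circ(name,c,z,k=1.5625):
    w=p2w(name,np.array(c)/k,z);A=np.c_[2*w,np.ones(len(w))];s=np.linalg.lstsq(A,(w**2).sum(1),rcond=None)[0]
    print("ctr",s[:2].round(1),"D",2*np.sqrt(s[2]+s[:2]@s[:2]).round(1));return s[:2]
def tool():
    s=read_state();q=s["ee_rot"];x=R.from_quat(q).as_matrix()[:,0];print("t",s["clock"],"pos",s["position"].round(1),"toolx deg",np.degrees(np.arctan2(x[1],x[0])).round(2),"F",s["contact_force"].round(1),"w",s["gripper_width"].round(1))
E
python3 - <<'E'
from h import *
tool()
rect("wrist",[(198,151),(344,149),(347,245),(208,246)],8)
circ("wrist",[(461,262),(609,265),(538,196),(533,340),(485,217),(487,322),(587,322),(588,218)],45)
circ("wrist",[(657,131),(794,112),(739,47),(718,195),(441,0)][:4],8)
print(p2w("wrist",np.array([(440,5)])/1.5625,8))
E
```

```text
Traceback (most recent call last):
  File "h.py", line 34, in tool
    s=read_state();q=s["ee_rot"];x=R.from_quat(q).as_matrix()[:,0];print("t",s["clock"],"pos",s["position"].round(1),"toolx deg",np.degrees(np.arctan2(x[1],x[0])).round(2),"F",s["contact_force"].round(1),"w",s["gripper_width"].round(1))
                                                                                                                                                                                                                ^^^^^^^^^^^^^^^^^^^^^^^^
AttributeError: 'float' object has no attribute 'round'
```

```bash
sed -i 's/s\["gripper_width"\].round(1)/round(s["gripper_width"],1)/' h.py
python3 - <<'E'
from h import *
tool()
rect("wrist",[(198,151),(344,149),(347,245),(208,246)],8)
circ("wrist",[(461,262),(609,265),(538,196),(533,340),(485,217),(487,322),(587,322),(588,218)],45)
circ("wrist",[(657,131),(794,112),(739,47),(718,195),(441,0)][:4],8)
print(p2w("wrist",np.array([(440,5)])/1.5625,8))
E
```

```text
t 1.15 pos [471.7 292.7 443.9] toolx deg -25.81 F [ 0.3  0.5 -0.2] w 85.3
ctr [560.3 372.7] sides [(np.float64(125.8), np.float64(64.2)), (np.float64(82.4), np.float64(154.0)), (np.float64(126.5), np.float64(64.3)), (np.float64(82.6), np.float64(153.5))]
ctr [411.3 196. ] D 124.4
ctr [448.9  -9.9] D 124.0
[[634.4525407  178.40707902]]
```

apply_moves --fingers '[0, 0, 0, 0, 0, 0, 0, 0, 0, 0]' --pt "0 -5 1" --pt "0 -10 2" --pt "0 -15 3" --pt "0.5 -20 4" --pt "1 -25 5" --pt "1 -30 6" --pt "1 -34 6" --pt "1 -38 6" --pt "1 -38 6" --pt "1 -38 6" --yaw '[0, 0, 0, 0, 0, 0, 0, 0, 0, 0]'

```text
clock: 2.15
position: [482.0, -87.0, 503.7]
ee_rot: [0.975, -0.223, -0.0, 0.0]
contact_force: [-0.3, 0.6, -0.7]
gripper_width: 85.0
```

```bash
python3 - <<'E'
from h import *
tool()
a=grab("wrist")["color"]; cv2.imwrite("pics/w2.png",cv2.resize(a,(800,600),interpolation=cv2.INTER_CUBIC))
E
```

```text
t 2.15 pos [482.  -87.  503.7] toolx deg -25.83 F [-0.3  0.6 -0.7] w 85.0
```

View pics/w2.png

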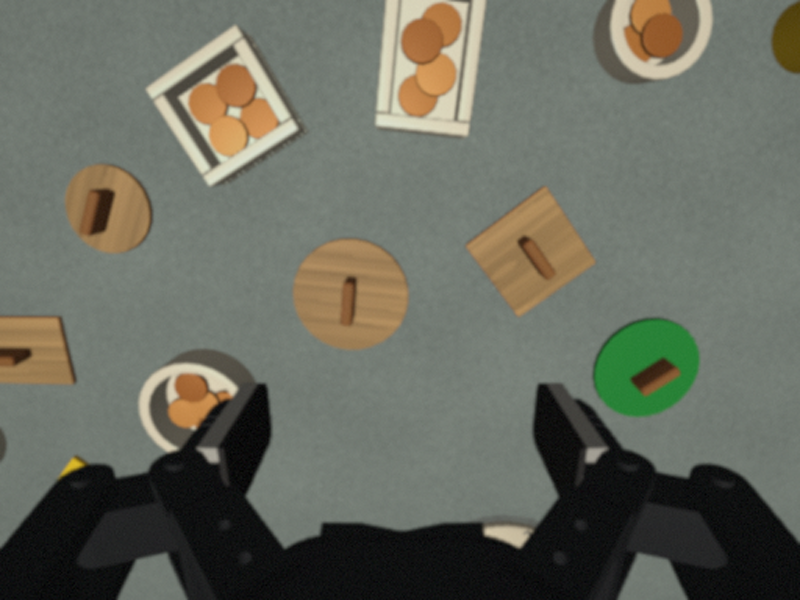

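View 6: square dish rim corners (236,27),(300,127),(210,185),(147,90); oblong dish near corners (376,127),(468,135), far end cut off; square lid corners (546,187),(595,262),(518,315),(466,246); small lid bbox about (65–152,164–253); large lid (293–409,238–349).

```bash
python3 - <<'E'
from h import *
print("Qd");rect("wrist",[(236,26),(300,128),(210,186),(146,90)],45)
print("Ql");rect("wrist",[(546,187),(595,262),(518,316),(466,246)],8)
print("Sl");circ("wrist",[(66,205),(152,212),(105,164),(115,253),(76,236),(141,181)],8)
print("Ll");circ("wrist",[(293,293),(409,296),(350,238),(350,349)],8)
w=p2w("wrist",np.array([(376,127),(468,136),(387,5),(485,5)])/1.5625,45);print("Od",w.round(1))
for a,b in((0,1),(0,2),(1,3)):
  x=w[b]-w[a];print(np.linalg.norm(x),np.degrees(np.arctan2(x[1],x[0])))
x=w[2]-w[0];x/=np.linalg.norm(x);print("ctr",(w[0]+w[1])/2+64*x)
print("Sd");circ("wrist",[(611,30),(712,22),(655,79),(625,66),(700,58)],45)
E
```

```text
Qd
ctr [659.5   2.2] sides [(np.float64(97.7), np.float64(5.2)), (np.float64(99.8), np.float64(94.0)), (np.float64(97.4), np.float64(4.4)), (np.float64(98.4), np.float64(94.1))]
Ql
ctr [ 407.  -201.6] sides [(np.float64(96.7), np.float64(11.9)), (np.float64(97.9), np.float64(102.0)), (np.float64(97.0), np.float64(12.2)), (np.float64(98.3), np.float64(101.7))]
Sl
ctr [640.5 171.3] D 93.8
Ll
ctr [448.7 -11.9] D 123.4
Od [[ 585.4 -112.6]
 [ 543.1 -183. ]
 [ 668.7 -164.6]
 [ 633.5 -238.6]]
82.07606953464712 -121.03624822346967
98.20564721425134 -31.93779716737668
106.15988960803526 -31.59819504302561
ctr [ 618.53020882 -181.64391821]
Sd
ctr [ 557.2 -372.9] D 90.8
```

apply_moves --fingers '[0, 0, 0, 0, 0, 0]' --pt "-1 2 -4" --pt "-2 4 -8" --pt "-3 6 -12" --pt "-3.3 7.6 -16" --pt "-3.3 7.6 -17" --pt "-3.3 7.6 -17" --yaw '[0, 0, 0, 0, 0, 0]'

```text
clock: 2.8
position: [449.1, -9.0, 332.8]
ee_rot: [0.975, -0.221, -0.002, 0.001]
contact_force: [0.8, -0.2, 0.7]
gripper_width: 85.6
```

```bash
python3 - <<'E'
from h import *
tool()
a=grab("wrist")["color"]; cv2.imwrite("pics/w3.png",cv2.resize(a,(800,600),interpolation=cv2.INTER_CUBIC))
E
```

```text
t 2.8 pos [449.1  -9.  332.8] toolx deg -25.53 F [ 0.8 -0.2  0.7] w 85.6
```

View pics/w3.png

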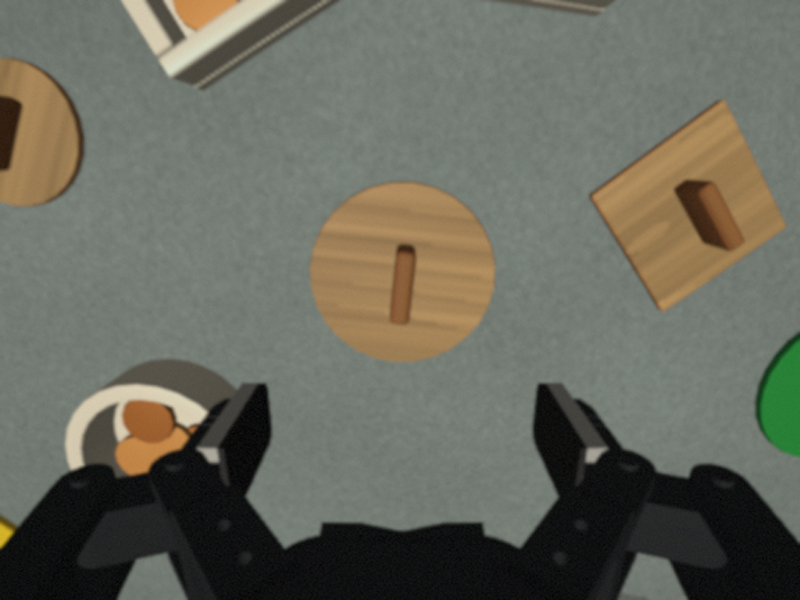

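View 7: large lid spans 310–495 × 181–362, its bar top runs from (405,252) to (399,324); square lid corners (723,100),(786,228),(663,310),(591,195).

```bash
python3 - <<'E'
from h import *
circ("wrist",[(310,270),(495,270),(402,181),(402,362),(337,206),(466,206),(337,336),(466,336)],8)
w=p2w("wrist",np.array([(405,252),(399,324)])/1.5625,38);d=w[0]-w[1];print(w.mean(0),np.linalg.norm(d),np.degrees(np.arctan2(d[1],d[0])))
rect("wrist",[(723,100),(786,228),(663,310),(591,195)],8)
w=p2w("wrist",np.array([(707,182),(737,248)])/1.5625,38);d=w[0]-w[1];print(w.mean(0),np.linalg.norm(d),np.degrees(np.arctan2(d[1],d[0])))
E
```

```text
ctr [449.6 -10.8] D 123.6
[449.81916267 -10.66723368] 45.16853604912123 -30.095245319945445
ctr [ 407.7 -201.6] sides [(np.float64(99.7), np.float64(12.3)), (np.float64(97.6), np.float64(101.1)), (np.float64(98.7), np.float64(12.6)), (np.float64(98.1), np.float64(101.8))]
[ 408.57199621 -201.81780392] 47.017546572421 9.322720788779442
```

apply_moves --fingers '[0, 0, 0, 0, 0, 0, 1, 1, 1, 1]' --pt "0.05 -0.15 -4" --pt "0.05 -0.15 -8" --pt "0.05 -0.15 -12" --pt "0.05 -0.15 -14" --pt "0.05 -0.15 -14.6" --pt "0.05 -0.15 -14.6" --pt "0.05 -0.15 -14.6" --pt "0.05 -0.15 -14.6" --pt "0.05 -0.15 -14.6" --pt "0.05 -0.15 -14.6" --yaw '[-4.5, -4.5, -4.5, -4.5, -4.5, -4.5, -4.5, -4.5, -4.5, -4.5]'

```text
clock: 3.85
position: [450.5, -10.8, 189.2]
ee_rot: [0.966, -0.259, 0.001, 0.0]
contact_force: [0.6, 0.4, 0.5]
gripper_width: 28.5
```

apply_moves --fingers '[1, 1, 1, 1]' --pt "0 0 -0.1" --pt "0 0 -0.1" --pt "0 0 -0.1" --pt "0 0 -0.1" --yaw '[0, 0, 0, 0]'

```text
clock: 4.25
position: [450.7, -10.7, 188.8]
ee_rot: [0.966, -0.259, 0.001, 0.0]
contact_force: [-0.7, 0.3, 6.4]
gripper_width: 10.6
```

apply_moves --fingers '[1, 1, 1, 1, 1, 1, 1, 1, 1, 1]' --pt "0 0 3" --pt "0 0 6" --pt "0 0.5 9.5" --pt "-1 5 10" --pt "-2 9.5 10" --pt "-3 14 10" --pt "-3.7 18 10" --pt "-3.9 20 10" --pt "-3.9 20.6 10" --pt "-3.9 20.6 10" --yaw '[0, 0, 0, 0, 0, 0, 0, 0, 0, 0]'

```text
clock: 5.25
position: [411.5, 195.7, 288.4]
ee_rot: [0.966, -0.259, 0.001, 0.0]
contact_force: [0.2, 0.7, -1.5]
gripper_width: 10.4
```

```bash
python3 - <<'E'
from h import *
tool()
a=grab("wrist")["color"]; b=grab("side")["color"][100:292,128:384]
cv2.imwrite("pics/w4.png",np.hstack([cv2.resize(a,(400,300)),cv2.resize(b,(400,300))]))
E
```

```text
t 5.25 pos [411.5 195.7 288.4] toolx deg -29.99 F [ 0.2  0.7 -1.5] w 10.4
```

View pics/w4.png

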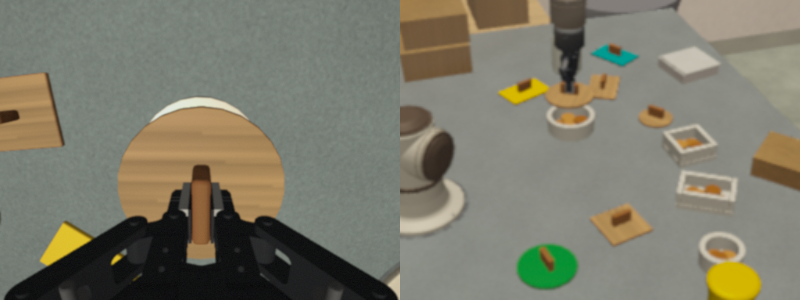

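View 8: lid level in the gripper, centred over the large dish (rim sliver symmetric above it at (200,103)). Lowering.

apply_moves --fingers '[1, 1, 1, 1, 1, 1, 1, 1]' --pt "0 0 -2.5" --pt "0 0 -4.3" --pt "0 0 -4.9" --pt "0 0 -5.1" --pt "0 0 -5.2" --pt "0 0 -5.3" --pt "0 0 -5.4" --pt "0 0 -5.4" --yaw '[0, 0, 0, 0, 0, 0, 0, 0]'

```text
clock: 6.15
position: [411.6, 194.5, 234.7]
ee_rot: [0.966, -0.26, 0.001, 0.0]
contact_force: [-0.8, 0.2, -2.3]
gripper_width: 10.9
```

apply_moves --fingers '[1, 1, 1]' --pt "0 0.05 -0.1" --pt "0 0.05 -0.15" --pt "0 0.05 -0.15" --yaw '[0, 0, 0]'

```text
clock: 6.45
position: [411.6, 195.0, 234.3]
ee_rot: [0.966, -0.259, 0.001, 0.0]
contact_force: [-2.0, -1.2, 8.2]
gripper_width: 10.6
```

Contact felt. Release and rise.

apply_moves --fingers '[0, 0, 0, 0, 0, 0, 0, 0, 0, 0]' --pt "0 0 0" --pt "0 0 0" --pt "0 0 0" --pt "0 0 0" --pt "0 0 1" --pt "0 0 4" --pt "0 0 8" --pt "0 0 12" --pt "0 0 14" --pt "0 0 14" --yaw '[0, 0, 0, 0, 0, 0, 0, 0, 0, 0]'

```text
clock: 7.45
position: [412.1, 195.3, 378.4]
ee_rot: [0.966, -0.259, 0.004, -0.003]
contact_force: [-0.2, -0.0, -1.1]
gripper_width: 85.3
```

```bash
python3 - <<'E'
from h import *
tool()
a=grab("wrist")["color"]; cv2.imwrite("pics/w5.png",cv2.resize(a,(800,600),interpolation=cv2.INTER_CUBIC))
E
```

```text
t 7.45 pos [412.1 195.3 378.4] toolx deg -30.04 F [-0.2 -0.  -1.1] w 85.3
```

View pics/w5.png

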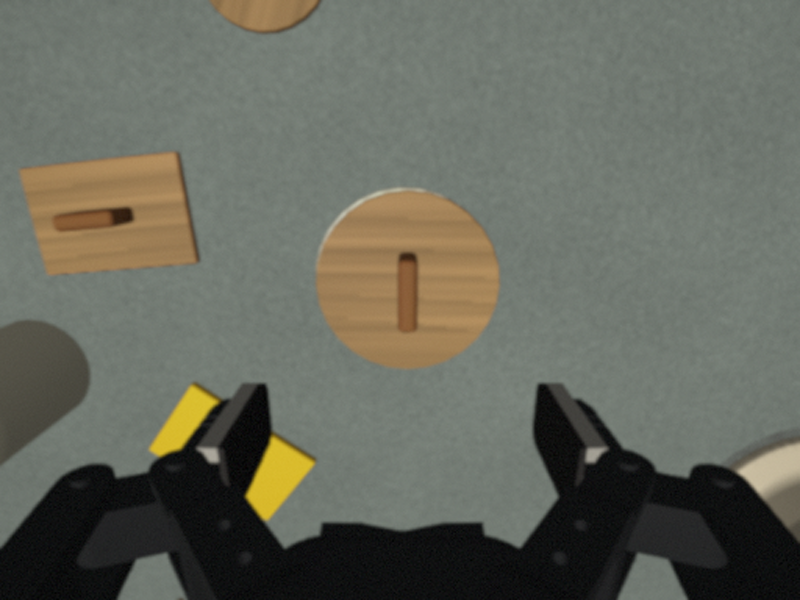

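View 9: large round lid sits on its dish, with only a ~2 px rim sliver upper-left (≈1 mm). Oblong lid corners: (20,170),(178,153),(198,262),(48,275), bar (55,222)-(115,217).

```bash
python3 - <<'E'
from h import *
circ("wrist",[(317,278),(499,278),(408,190),(408,369),(343,214),(472,214),(343,343),(472,343)],53)
rect("wrist",[(20,170),(178,152),(198,262),(48,275)],8)
E
```

```text
ctr [410.  194.9] D 123.4
ctr [559.7 371. ] sides [(np.float64(127.1), np.float64(64.3)), (np.float64(81.7), np.float64(153.5)), (np.float64(126.8), np.float64(64.5)), (np.float64(82.1), np.float64(153.8))]
```

apply_moves --fingers '[0, 0, 0, 0, 0, 0, 0, 0, 0, 0]' --pt "2 2 0" --pt "4 4 0" --pt "6 6 0" --pt "8 8 0" --pt "10 10 0" --pt "12 12 0" --pt "13 14 -1" --pt "14 16 -2" --pt "14.7 17.6 -4" --pt "14.7 17.6 -5" --yaw '[-8, -16, -24, -33, -42, -50, -59, -67, -76, -84]'

```text
clock: 8.5
position: [558.5, 372.3, 321.6]
ee_rot: [-0.542, 0.841, -0.003, -0.003]
contact_force: [-0.7, -0.5, 0.3]
gripper_width: 85.5
```

apply_moves --fingers '[0, 0]' --pt "0 0 0" --pt "0 0 0" --yaw '[-2, -2]'

```text
clock: 8.7
position: [558.2, 372.2, 318.4]
ee_rot: [-0.527, 0.85, -0.003, -0.006]
contact_force: [1.2, -0.1, -0.1]
gripper_width: 85.5
```

```bash
python3 - <<'E'
from h import *
tool();print(read_state()["joints"].round(2))
a=grab("wrist")["color"]; cv2.imwrite("pics/w6.png",cv2.resize(a,(800,600),interpolation=cv2.INTER_CUBIC))
E
```

```text
t 8.7 pos [558.2 372.2 318.4] toolx deg -116.39 F [ 1.2 -0.1 -0.1] w 85.5
[ 0.83  0.53  0.02  0.   -1.07 -1.29]
```

View pics/w6.png

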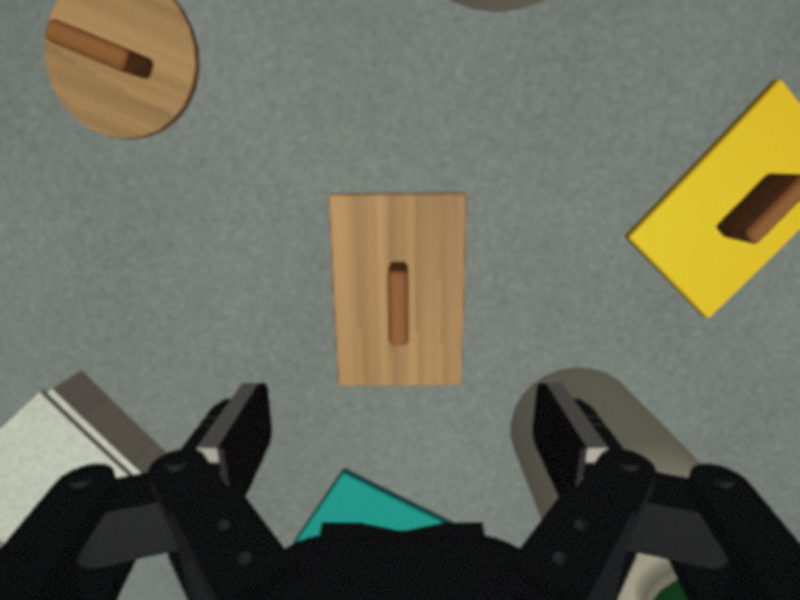

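View 10: oblong lid corners (331,195),(466,195),(462,385),(340,386), bar top (398,270)–(398,344); small lid at left top, rim points (45,57),(198,60),(125,138), bar top (50,32)–(128,60).

```bash
python3 - <<'E'
from h import *
rect("wrist",[(331,195),(466,195),(462,385),(340,386)],8)
w=p2w("wrist",np.array([(398,270),(398,344)])/1.5625,38);d=w[0]-w[1];print(w.mean(0),np.linalg.norm(d),np.degrees(np.arctan2(d[1],d[0])))
circ("wrist",[(45,57),(198,60),(125,138),(60,103),(180,116),(190,25)],8)
w=p2w("wrist",np.array([(50,32),(128,60)])/1.5625,38);d=w[0]-w[1];print(w.mean(0),np.linalg.norm(d),np.degrees(np.arctan2(d[1],d[0])))
E
```

```text
ctr [561.1 374.6] sides [(np.float64(81.4), np.float64(153.6)), (np.float64(126.4), np.float64(64.7)), (np.float64(83.1), np.float64(154.1)), (np.float64(127.1), np.float64(63.9))]
[561.27895283 372.86253683] 44.64143497208759 -116.51410803233631
ctr [641.7 174.4] D 92.6
[640.87977923 175.81751672] 43.671476707070674 -47.310179200945285
```

apply_moves --fingers '[0, 0, 0, 0, 0.3, 0.6, 1, 1, 1, 1]' --pt "0.25 0.15 -4" --pt "0.25 0.15 -8" --pt "0.25 0.15 -11" --pt "0.25 0.15 -13" --pt "0.25 0.15 -13" --pt "0.25 0.15 -13" --pt "0.25 0.15 -13" --pt "0.25 0.15 -13" --pt "0.25 0.15 -13" --pt "0.25 0.15 -13" --yaw '[0.3, 0.3, 0.3, 0.3, 0.3, 0.3, 0.3, 0.3, 0.3, 0.3]'

```text
clock: 9.75
position: [561.1, 374.0, 191.2]
ee_rot: [-0.53, 0.848, -0.003, -0.004]
contact_force: [-0.6, 0.4, 4.0]
gripper_width: 11.0
```

apply_moves --fingers '[1, 1, 1]' --pt "0 0 0" --pt "0 0 0" --pt "0 0 0" --yaw '[0, 0, 0]'

```text
clock: 10.05
position: [561.1, 374.0, 191.2]
ee_rot: [-0.53, 0.848, -0.003, -0.004]
contact_force: [-0.2, -0.4, 1.2]
gripper_width: 10.5
```

apply_moves --fingers '[1, 1, 1, 1, 1, 1, 1, 1, 1, 1]' --pt "0 0 2.5" --pt "0 0 6" --pt "0 -1 10" --pt "0.5 -5 13" --pt "1 -9 16" --pt "2 -13 19" --pt "3 -18 21" --pt "4 -22 23" --pt "4 -27 25" --pt "4 -32 26" --yaw '[0, 5, 13, 21, 29, 37, 45, 53, 61, 69]'

```text
clock: 11.05
position: [601.1, 58.8, 451.1]
ee_rot: [0.918, -0.396, 0.006, 0.001]
contact_force: [1.5, 0.2, -1.0]
gripper_width: 10.6
```

apply_moves --fingers '[1, 1, 1, 1]' --pt "0 -4.5 0" --pt "0 -5.5 0" --pt "0 -5.5 0" --pt "0 -5.5 0" --yaw '[8, 15, 15, 15]'

```text
clock: 11.45
position: [601.0, 4.0, 450.6]
ee_rot: [0.962, -0.274, 0.005, 0.0]
contact_force: [-0.2, 0.3, -0.8]
gripper_width: 10.6
```

```bash
python3 - <<'E'
from h import *
tool()
a=grab("wrist")["color"]; cv2.imwrite("pics/w7.png",cv2.resize(a,(800,600),interpolation=cv2.INTER_CUBIC))
E
```

```text
t 11.45 pos [601.    4.  450.6] toolx deg -31.83 F [-0.2  0.3 -0.8] w 10.6
```

View pics/w7.png

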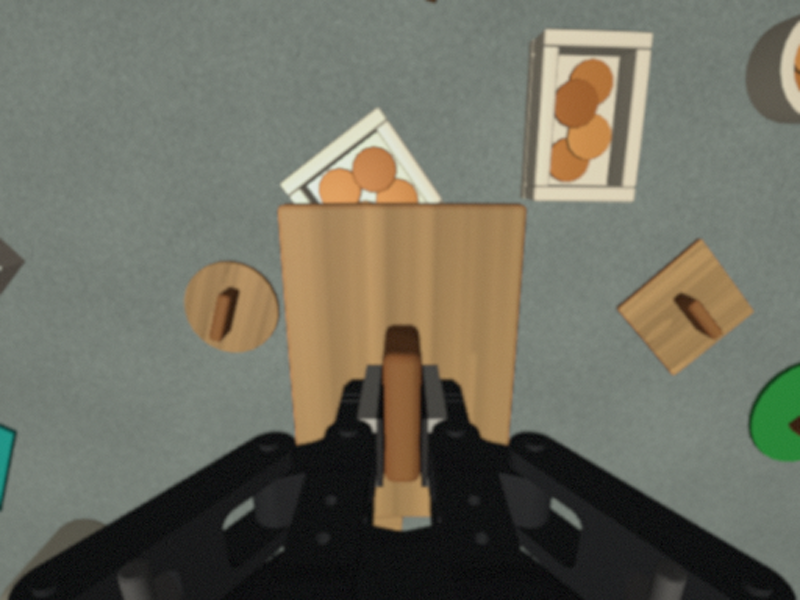

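View 11: oblong dish fully visible, rim corners (546,30),(653,34),(635,202),(535,199); held lid's far edge from (278,206) to (526,206).

```bash
python3 - <<'E'
from h import *
rect("wrist",[(546,30),(653,34),(635,202),(535,199)],45)
w=p2w("wrist",np.array([(278,206),(526,206)])/1.5625,267.4);s=read_state();r=w-s["position"][:2]
M=R.from_quat(s["ee_rot"]).as_matrix();print(np.linalg.norm(w[1]-w[0]),r@M[:2,0],r@M[:2,1])
print("Qd top",p2w("wrist",np.array([(379,109),(281,188)])/1.5625,45))
E
```

```text
ctr [ 618.4 -181.5] sides [(np.float64(82.5), np.float64(58.0)), (np.float64(126.3), np.float64(148.8)), (np.float64(83.4), np.float64(57.2)), (np.float64(125.0), np.float64(148.3))]
82.45509477657083 [64.40744439 64.30504875] [-41.17762432  41.27712381]
Qd top [[711.45092522 -42.79156138]
 [703.10130708  56.3430236 ]]
```

apply_moves --fingers '[1, 1, 1, 1, 1, 1, 1, 1, 1]' --pt "0.4 -4.5 0" --pt "0.8 -9 -1" --pt "1.2 -13.5 -3" --pt "1.7 -17 -6" --pt "1.7 -18.5 -10" --pt "1.7 -18.5 -14" --pt "1.7 -18.5 -18" --pt "1.7 -18.5 -19.5" --pt "1.7 -18.5 -19.5" --yaw '[0, 0, 0, 0, 0, 0, 0, 0, 0]'

```text
clock: 12.4
position: [617.7, -178.9, 251.7]
ee_rot: [0.962, -0.273, 0.001, 0.001]
contact_force: [-0.2, 0.5, -0.4]
gripper_width: 10.5
```

```bash
python3 -c "
from h import *
tool()"
```

```text
t 12.4 pos [ 617.7 -178.9  251.7] toolx deg -31.73 F [-0.2  0.5 -0.4] w 10.5
```

apply_moves --fingers '[1, 1, 1, 1, 1, 1]' --pt "0.05 -0.25 -0.2" --pt "0.05 -0.25 -0.8" --pt "0.05 -0.25 -1.2" --pt "0.05 -0.25 -1.4" --pt "0.05 -0.25 -1.5" --pt "0.05 -0.25 -1.6" --yaw '[-0.1, -0.1, -0.1, -0.1, -0.1, -0.1]'

```text
clock: 13.0
position: [618.2, -181.4, 236.3]
ee_rot: [0.962, -0.274, 0.002, 0.001]
contact_force: [-2.7, 2.0, 4.6]
gripper_width: 10.6
```

apply_moves --fingers '[0, 0, 0, 0, 0, 0, 0, 0, 0, 0]' --pt "0 0 0" --pt "0 0 0" --pt "0 0 0" --pt "0 0 0" --pt "0 0 1" --pt "0 0 4" --pt "0 0 8" --pt "0 0 12" --pt "0 0 15" --pt "0 0 15" --yaw '[0, 0, 0, 0, 0, 0, 0, 0, 0, 0]'

```text
clock: 14.0
position: [618.9, -181.7, 393.5]
ee_rot: [0.962, -0.274, 0.008, 0.0]
contact_force: [0.1, -0.4, 0.6]
gripper_width: 85.4
```

```bash
python3 - <<'E'
from h import *
circ("wrist",[(185,305),(279,308),(230,261),(233,352),(198,274),(198,339),(263,275),(266,340)],8)
tool()
a=grab("wrist")["color"]; cv2.imwrite("pics/w8.png",cv2.resize(a,(800,600),interpolation=cv2.INTER_CUBIC))
E
```

```text
ctr [641.1 172.5] D 92.0
t 14.0 pos [ 618.9 -181.7  393.5] toolx deg -31.79 F [ 0.1 -0.4  0.6] w 85.4
```

View pics/w8.png

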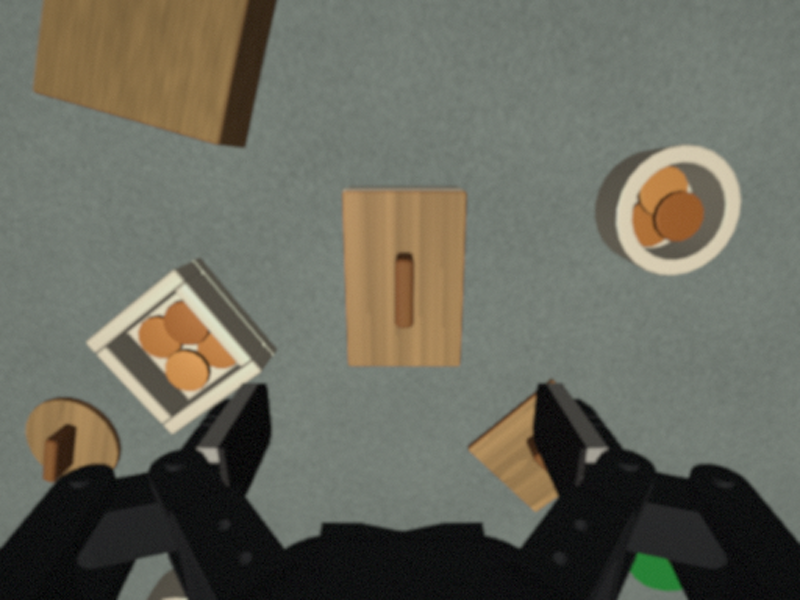

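View 12: oblong lid covers its dish squarely, corners (344,190),(466,192),(461,366),(349,366). Small dish rim spans 616–741 × 145–275; square dish rim corners (177,268),(262,370),(173,432),(88,344).

```bash
python3 - <<'E'
from h import *
rect("wrist",[(344,190),(466,192),(461,366),(349,366)],53)
circ("wrist",[(616,218),(741,201),(688,145),(670,275),(630,170),(632,258),(729,164),(722,251)],45)
rect("wrist",[(177,268),(263,370),(173,433),(87,344)],45)
E
```

```text
ctr [ 617.1 -181.8] sides [(np.float64(81.3), np.float64(57.3)), (np.float64(126.1), np.float64(148.8)), (np.float64(83.3), np.float64(58.3)), (np.float64(127.5), np.float64(147.9))]
ctr [ 558.6 -372.5] D 91.8
ctr [659.6   0.7] sides [(np.float64(98.1), np.float64(3.3)), (np.float64(98.5), np.float64(93.7)), (np.float64(96.5), np.float64(4.7)), (np.float64(100.9), np.float64(94.6))]
```

apply_moves --fingers '[0, 0, 0, 0, 0, 0, 0, 0]' --pt "-4 -0.4 0" --pt "-8 -0.8 -1" --pt "-12 -1.2 -4" --pt "-16 -1.6 -7" --pt "-20 -2 -10" --pt "-21.1 -2 -12" --pt "-21.1 -2 -12" --pt "-21.1 -2 -12" --yaw '[8, 16, 24, 32, 40, 43.9, 43.9, 43.9]'

```text
clock: 14.85
position: [408.1, -201.6, 270.5]
ee_rot: [0.994, 0.105, 0.005, -0.001]
contact_force: [0.9, -0.2, -0.2]
gripper_width: 85.1
```

```bash
python3 -c "
from h import *
tool();grab('wrist','w9.png')"
```

```text
t 14.85 pos [ 408.1 -201.6  270.5] toolx deg 12.03 F [ 0.9 -0.2 -0.2] w 85.1
```

View pics/w9.png

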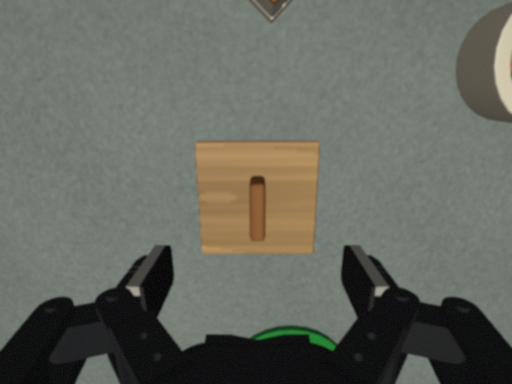

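View 13: square lid straight in view, corners (195.5,142),(320,142),(314,253),(201,253.5).

```bash
python3 -c "
from h import *
rect('wrist',[(195.5,142),(320,142),(314,253),(201,253.5)],8,1)"
```

```text
ctr [ 408.1 -202. ] sides [(np.float64(98.8), np.float64(102.0)), (np.float64(98.2), np.float64(12.5)), (np.float64(100.8), np.float64(102.4)), (np.float64(98.8), np.float64(11.4))]
```

apply_moves --fingers '[0, 0, 0, 0.3, 0.6, 1, 1, 1, 1, 1]' --pt "-0.05 0 -4" --pt "-0.05 0 -7" --pt "-0.05 0 -8" --pt "-0.05 0 -8.3" --pt "-0.05 0 -8.3" --pt "-0.05 0 -8.3" --pt "-0.05 0 -8.3" --pt "-0.05 0 -8.3" --pt "-0.05 0 -8.3" --pt "-0.05 0 -8.3" --yaw '[0, 0, 0, 0, 0, 0, 0, 0, 0, 0]'

```text
clock: 15.9
position: [408.8, -201.7, 189.1]
ee_rot: [0.994, 0.105, 0.007, -0.001]
contact_force: [-0.7, 1.7, 6.9]
gripper_width: 10.7
```

apply_moves --fingers '[1, 1, 1, 1]' --pt "0 0 0" --pt "0 0 0" --pt "0 0 0" --pt "0 0 0" --yaw '[0, 0, 0, 0]'

```text
clock: 16.3
position: [408.7, -201.7, 189.1]
ee_rot: [0.994, 0.105, 0.007, -0.001]
contact_force: [-1.1, 0.6, 2.4]
gripper_width: 10.7
```

apply_moves --fingers '[1, 1, 1, 1, 1, 1, 1, 1, 1, 1]' --pt "0 0 3" --pt "0 0 6" --pt "0.5 0.5 10" --pt "3 3 11" --pt "6 6 11" --pt "9 9 11" --pt "12 12 11" --pt "15 15 11" --pt "18.5 18 11" --pt "22 20.3 11" --yaw '[0, 0, -1, -2, -3, -4, -5, -6, -7, -7.7]'

```text
clock: 17.3
position: [629.6, 3.2, 298.6]
ee_rot: [0.999, 0.038, 0.006, -0.001]
contact_force: [0.5, -0.5, -1.0]
gripper_width: 11.1
```

apply_moves --fingers '[1, 1, 1]' --pt "3.1 0.2 0" --pt "3.1 0.2 -2" --pt "3.1 0.2 -2" --yaw '[0, 0, 0]'

```text
clock: 17.6
position: [660.0, 5.4, 274.4]
ee_rot: [0.999, 0.038, 0.002, -0.0]
contact_force: [-0.5, -0.9, -1.9]
gripper_width: 10.9
```

```bash
python3 -c "
from h import *
tool();print(read_state()['ee_rot'].round(4))"
```

```text
t 17.6 pos [660.    5.4 274.4] toolx deg 4.36 F [-0.5 -0.9 -1.9] w 10.9
[ 9.993e-01  3.810e-02  2.300e-03 -4.000e-04]
```

apply_moves --fingers '[1, 1, 1, 1, 1, 1, 1, 1]' --pt "0.05 -0.4 0" --pt "0.05 -0.4 -1.5" --pt "0.05 -0.4 -3" --pt "0.05 -0.4 -3.5" --pt "0.05 -0.4 -3.8" --pt "0.05 -0.4 -4" --pt "0.05 -0.4 -4.1" --pt "0.05 -0.4 -4.1" --yaw '[0, 0, 0, 0, 0, 0, 0, 0]'

```text
clock: 18.4
position: [660.5, 1.4, 234.5]
ee_rot: [0.999, 0.038, 0.003, -0.0]
contact_force: [-3.1, -0.1, 3.5]
gripper_width: 10.9
```

apply_moves --fingers '[0, 0, 0, 0, 0, 0, 0, 0, 0, 0]' --pt "0 0 0" --pt "0 0 0" --pt "0 0 0" --pt "0 0 0" --pt "0 0 1" --pt "0 0 4" --pt "0 0 8" --pt "0 0 12" --pt "-1 4 15" --pt "-1 4 15" --yaw '[0, 0, 0, 0, 0, 0, 0, 0, 0, 0]'

```text
clock: 19.4
position: [650.7, 43.9, 391.5]
ee_rot: [0.999, 0.04, 0.009, -0.001]
contact_force: [1.1, -0.6, 0.7]
gripper_width: 85.3
```

```bash
python3 - <<'E'
from h import *
tool()
a=grab("wrist")["color"]; cv2.imwrite("pics/w10.png",cv2.resize(a,(800,600),interpolation=cv2.INTER_CUBIC))
E
```

```text
t 19.4 pos [650.7  43.9 391.5] toolx deg 4.58 F [ 1.1 -0.6  0.7] w 85.3
```

View pics/w10.png

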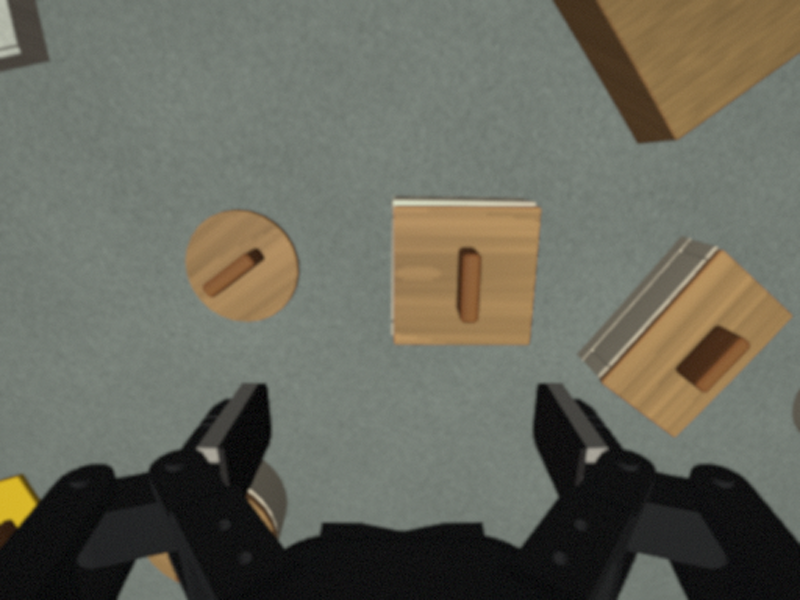

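View 14: square lid on its dish, but a white strip 6 px thick shows at its far edge (y 200–206). Checking whether that is offset or just the wall seen obliquely; small lid spans 187–298 × 209–322, bar top (208,290)–(252,260).

```bash
python3 - <<'E'
from h import *
for y,z in((199,45),(199,0),(206,45),(206,53)): print(y,z,p2w("wrist",np.array([(465,y)])/1.5625,z))
for p in ((391,333),(393,333)): print(p,p2w("wrist",np.array([p])/1.5625,45),p2w("wrist",np.array([p])/1.5625,0))
rect("wrist",[(393,206),(540,208),(530,345),(395,344)],53)
print("lid top");circ("wrist",[(187,265),(298,268),(240,209),(248,322),(202,226),(283,230),(206,307),(285,306)],8)
w=p2w("wrist",np.array([(208,290),(254,258)])/1.5625,38);d=w[1]-w[0];print(w.mean(0),np.linalg.norm(d),np.degrees(np.arctan2(d[1],d[0])))
E
python3 - <<'E'
import cv2
a=cv2.imread("pics/w10.png")[180:360,370:560]
cv2.imwrite("pics/c.png",cv2.resize(a,None,fx=3.3,fy=3.3,interpolation=cv2.INTER_CUBIC))
E
```

```text
199 45 [[710.86967476   5.73101185]]
199 0 [[ 7.08415448e+02 -5.56310528e-01]]
206 45 [[706.18417494   5.18621217]]
206 53 [[706.73861255   6.31769383]]
(391, 333) [[609.87685389  48.87432363]] [[593.10010819  48.70546471]]
(393, 333) [[609.99631297  47.39938619]] [[593.23650861  47.02135578]]
ctr [6.572e+02 6.000e-01] sides [(np.float64(98.6), np.float64(94.0)), (np.float64(98.5), np.float64(5.1)), (np.float64(98.6), np.float64(94.1)), (np.float64(98.6), np.float64(5.1))]
lid top
ctr [641.4 171.2] D 91.2
[643.41686977 169.64976791] 44.022132184602576 -52.36567878265671
```

Real offset: lid about 3 mm short in x and 1 mm in y. Regrasping to mend it.

apply_moves --fingers '[0, 0, 0, 0, 0, 0, 0.5, 1, 1, 1]' --pt "0.7 -4.3 -2" --pt "0.7 -4.3 -6" --pt "0.7 -4.3 -10" --pt "0.7 -4.3 -14" --pt "0.7 -4.3 -15.5" --pt "0.7 -4.3 -15.7" --pt "0.7 -4.3 -15.7" --pt "0.7 -4.3 -15.7" --pt "0.7 -4.3 -15.7" --pt "0.7 -4.3 -15.7" --yaw '[0, 0, 0, 0, 0, 0, 0, 0, 0, 0]'

```text
clock: 20.45
position: [657.6, 0.1, 233.1]
ee_rot: [0.999, 0.04, 0.008, -0.001]
contact_force: [-1.1, 0.7, 0.4]
gripper_width: 28.5
```

apply_moves --fingers '[1, 1, 1, 1, 1]' --pt "0 0 0" --pt "0 0 0" --pt "0 0 0" --pt "0 0 0" --pt "0 0 0" --yaw '[0, 0, 0, 0, 0]'

```text
clock: 20.95
position: [657.8, 0.2, 234.1]
ee_rot: [0.999, 0.04, 0.008, -0.001]
contact_force: [-1.5, 1.1, 5.7]
gripper_width: 10.8
```

apply_moves --fingers '[1, 1, 1, 1, 1, 1, 1]' --pt "0 0 0.4" --pt "0 0 0.8" --pt "0.3 0.15 0.8" --pt "0.3 0.15 0.8" --pt "0.3 0.15 0.4" --pt "0.3 0.15 0.1" --pt "0.3 0.15 0.05" --yaw '[0, 0, 0, 0, 0, 0, 0]'

```text
clock: 21.65
position: [660.7, 1.8, 234.1]
ee_rot: [0.999, 0.04, 0.008, -0.001]
contact_force: [-1.0, 0.5, 1.3]
gripper_width: 10.8
```

apply_moves --fingers '[1, 1]' --pt "0 0 -0.05" --pt "0 0 -0.05" --yaw '[0, 0]'

```text
clock: 21.85
position: [660.7, 1.8, 234.1]
ee_rot: [0.999, 0.04, 0.008, -0.001]
contact_force: [-2.0, 0.5, 3.1]
gripper_width: 10.9
```

apply_moves --fingers '[0, 0, 0, 0, 0, 0, 0, 0, 0, 0]' --pt "0 0 0" --pt "0 0 0" --pt "0 0 0" --pt "0 0 0" --pt "0 0 1" --pt "0 0 4" --pt "0 0 8" --pt "0 0 12" --pt "-1 4 15" --pt "-1 4 15" --yaw '[0, 0, 0, 0, 0, 0, 0, 0, 0, 0]'

```text
clock: 22.85
position: [650.9, 44.3, 391.1]
ee_rot: [0.999, 0.042, 0.014, -0.002]
contact_force: [-0.0, 0.2, -0.1]
gripper_width: 85.6
```

```bash
python3 - <<'E'
from h import *
tool()
o=cv2.resize(cv2.imread("pics/w10.png"),(512,384),interpolation=cv2.INTER_AREA)
a=grab("wrist","w11.png")["color"]
for im in (o,a):
    print("col",im[122:138,290:305].mean(1).astype(int).tolist()); print("row",im[150:200,243:259].mean(0).astype(int).tolist())
for r in (0,): print(w2p("wrist",[[709.6,2,45],[709,6,53]]))
E
```

```text
t 22.85 pos [650.9  44.3 391.1] toolx deg 4.79 F [-0.   0.2 -0.1] w 85.6
col [[119, 126, 118], [118, 126, 118], [116, 124, 117], [106, 114, 111], [95, 105, 106], [102, 116, 120], [137, 157, 160], [167, 190, 193], [171, 196, 200], [145, 171, 183], [108, 141, 168], [91, 133, 169], [91, 136, 171], [92, 136, 170], [92, 136, 169], [92, 136, 170]]
row [[117, 124, 116], [117, 124, 116], [117, 124, 116], [116, 124, 116], [116, 124, 116], [117, 125, 117], [122, 132, 127], [127, 142, 145], [123, 145, 158], [106, 135, 159], [89, 126, 157], [84, 124, 156], [84, 125, 157], [85, 125, 157], [85, 126, 157], [85, 126, 157]]
col [[117, 125, 117], [117, 124, 116], [117, 124, 116], [118, 125, 117], [119, 127, 118], [119, 126, 118], [114, 123, 116], [104, 113, 110], [88, 99, 102], [76, 93, 105], [74, 102, 129], [81, 120, 156], [88, 133, 170], [92, 137, 172], [92, 136, 170], [92, 136, 170]]
row [[117, 124, 116], [117, 125, 117], [117, 125, 117], [117, 125, 117], [117, 125, 117], [117, 124, 116], [117, 125, 117], [117, 127, 123], [115, 133, 141], [103, 131, 155], [89, 126, 158], [84, 125, 157], [85, 126, 157], [85, 126, 157], [85, 126, 158], [86, 126, 158]]
[[301.74234362 132.61734391]
 [298.98829252 133.42542395]]
```

apply_moves --fingers '[0, 0, 0, 0, 0, 0, 0, 0, 0]' --pt "-0.2 3 0" --pt "-0.5 6 -2" --pt "-0.7 9 -4" --pt "-1 12.8 -6" --pt "-1 12.8 -8" --pt "-1 12.8 -10" --pt "-1 12.8 -12" --pt "-1 12.8 -12" --pt "-1 12.8 -12" --yaw '[-8, -16, -24, -32, -40, -48, -54.8, -54.8, -54.8]'

```text
clock: 23.8
position: [640.7, 170.9, 267.6]
ee_rot: [0.907, -0.422, 0.011, 0.004]
contact_force: [0.8, -0.6, 0.3]
gripper_width: 85.1
```

```bash
cat >> h.py <<'E'
def gp(l=160):
    s=read_state();z=R.from_quat(s["ee_rot"]).as_matrix()[:,2];print("grasp pt",(s["position"]+l*z).round(1),"tilt deg",np.degrees(z[:2]).round(2))
E
python3 - <<'E'
from h import *
tool();gp()
a=grab("wrist")["color"]; cv2.imwrite("pics/w12.png",cv2.resize(a,(800,600),interpolation=cv2.INTER_CUBIC))
E
```

```text
t 23.8 pos [640.7 170.9 267.6] toolx deg -49.93 F [ 0.8 -0.6  0.3] w 85.1
grasp pt [643.2 168.2 107.6] tilt deg [ 0.9  -0.94]
```

View pics/w12.png

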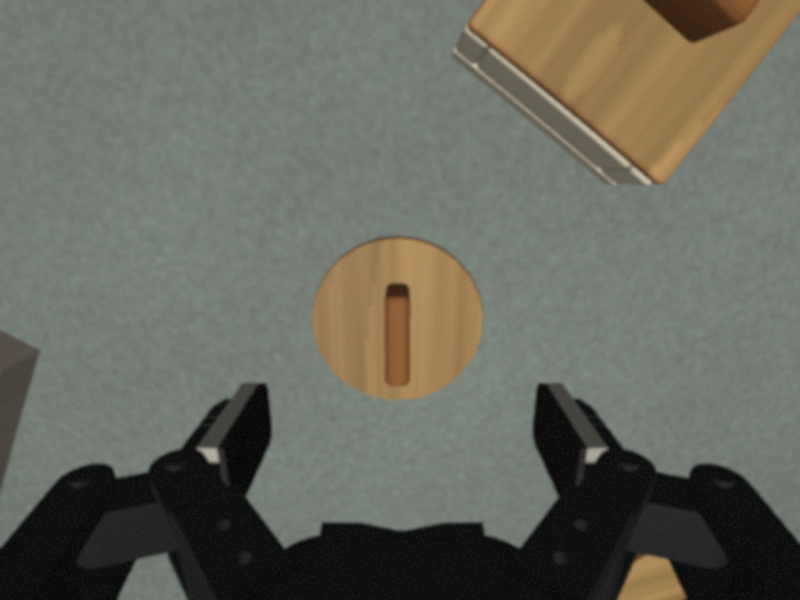

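View 15: small lid spans 312–484 × 237–400, bar parallel to the jaws, (398,297)–(398,385).

```bash
python3 - <<'E'
from h import *
circ("wrist",[(312,316),(484,319),(398,237),(398,400),(338,258),(458,258),(337,376),(458,376)],8)
w=p2w("wrist",np.array([(398,298),(398,385)])/1.5625,38);print(w.mean(0))
E
```

```text
ctr [642.4 173. ] D 92.0
[642.10544741 172.80463959]
```

apply_moves --fingers '[0, 0, 0, 0.3, 0.6, 1, 1, 1, 1, 1]' --pt "-0.1 0.45 -3" --pt "-0.1 0.45 -6" --pt "-0.1 0.45 -7.6" --pt "-0.1 0.45 -8" --pt "-0.1 0.45 -8" --pt "-0.1 0.45 -8" --pt "-0.1 0.45 -8" --pt "-0.1 0.45 -8" --pt "-0.1 0.45 -8" --pt "-0.1 0.45 -8" --yaw '[0, 0, 0, 0, 0, 0, 0, 0, 0, 0]'

```text
clock: 24.85
position: [640.4, 175.8, 190.1]
ee_rot: [0.907, -0.422, 0.012, 0.003]
contact_force: [-0.4, -0.2, 6.0]
gripper_width: 10.6
```

apply_moves --fingers '[1, 1, 1, 1]' --pt "0 0 0" --pt "0 0 0" --pt "0 0 0" --pt "0 0 0" --yaw '[0, 0, 0, 0]'

```text
clock: 25.25
position: [640.4, 175.9, 190.1]
ee_rot: [0.907, -0.422, 0.012, 0.003]
contact_force: [-0.1, 0.5, 2.7]
gripper_width: 10.4
```

```bash
python3 -c "
from h import *
tool();gp()"
```

```text
t 25.25 pos [640.4 175.9 190.1] toolx deg -49.91 F [-0.1  0.5  2.7] w 10.4
grasp pt [643.6 173.5  30.2] tilt deg [ 1.13 -0.85]
```

apply_moves --fingers '[1, 1, 1, 1, 1, 1, 1, 1, 1, 1]' --pt "0 0 3" --pt "0 0 7" --pt "0 -0.5 11" --pt "0 -4 12" --pt "0 -8.5 12" --pt "0 -13 12" --pt "0 -17.5 12" --pt "-1 -22 12" --pt "-2 -26.5 12" --pt "-2.5 -31 12" --yaw '[0, 0, 0, 0, 0, 0, 0, 0, 0, 0]'

```text
clock: 26.25
position: [614.2, -135.9, 309.2]
ee_rot: [0.907, -0.422, 0.011, 0.003]
contact_force: [0.0, 0.6, -1.2]
gripper_width: 11.2
```

apply_moves --fingers '[1, 1, 1, 1, 1, 1, 1, 1]' --pt "-1 -4.5 0" --pt "-2 -9 0" --pt "-3 -13.5 0" --pt "-4 -18 0" --pt "-5 -22 0" --pt "-5.6 -23.8 0" --pt "-5.6 -23.8 0" --pt "-5.6 -23.8 0" --yaw '[0, 0, 0, 0, 0, 0, 0, 0]'

```text
clock: 27.05
position: [557.9, -373.7, 308.4]
ee_rot: [0.906, -0.422, 0.01, 0.003]
contact_force: [0.9, 0.5, -0.3]
gripper_width: 11.3
```

```bash
python3 -c "
from h import *
tool();gp(188);grab('wrist','w13.png')"
```

```text
t 27.05 pos [ 557.9 -373.7  308.4] toolx deg -49.97 F [ 0.9  0.5 -0.3] w 11.3
grasp pt [ 561.  -376.3  120.4] tilt deg [ 0.95 -0.77]
```

apply_moves --fingers '[1, 1, 1, 1, 1, 1, 1]' --pt "-0.2 0.3 -2" --pt "-0.2 0.3 -4.5" --pt "-0.2 0.3 -6" --pt "-0.2 0.3 -6.6" --pt "-0.2 0.3 -6.9" --pt "-0.2 0.3 -7" --pt "-0.2 0.3 -7" --yaw '[0, 0, 0, 0, 0, 0, 0]'

```text
clock: 27.8
position: [556.7, -370.1, 239.5]
ee_rot: [0.907, -0.422, 0.011, 0.003]
contact_force: [0.1, -0.5, -1.2]
gripper_width: 10.5
```

```bash
python3 -c "
from h import *
tool();gp(188)"
```

```text
t 27.8 pos [ 556.7 -370.1  239.5] toolx deg -49.88 F [ 0.1 -0.5 -1.2] w 10.5
grasp pt [ 560.1 -372.8   51.6] tilt deg [ 1.06 -0.82]
```

apply_moves --fingers '[1, 1, 1, 1, 1]' --pt "-0.1 -0.05 -0.1" --pt "-0.1 -0.05 -0.3" --pt "-0.1 -0.05 -0.4" --pt "-0.1 -0.05 -0.45" --pt "-0.1 -0.05 -0.5" --yaw '[0, 0, 0, 0, 0]'

```text
clock: 28.3
position: [555.7, -370.6, 235.6]
ee_rot: [0.907, -0.421, 0.012, 0.003]
contact_force: [-2.2, 2.6, 6.6]
gripper_width: 10.7
```

Contact. Release, rise, and back off for a final look over the lids.

apply_moves --fingers '[0, 0, 0, 0, 0, 0, 0, 0, 0, 0]' --pt "0 0 0" --pt "0 0 0" --pt "0 0 0" --pt "0 0 0" --pt "0 0 1" --pt "0 0 4" --pt "0 0 8" --pt "0 0 12" --pt "0 0 14" --pt "0 0 14" --yaw '[0, 0, 0, 0, 0, 0, 0, 0, 0, 0]'

```text
clock: 29.3
position: [556.1, -371.0, 381.2]
ee_rot: [0.907, -0.421, 0.016, 0.003]
contact_force: [0.2, -1.1, -0.0]
gripper_width: 85.5
```

```bash
python3 -c "
from h import *
tool();grab('wrist','w14.png')"
```

```text
t 29.3 pos [ 556.1 -371.   381.2] toolx deg -49.83 F [ 0.2 -1.1 -0. ] w 85.5
```

apply_moves --fingers '[0, 0, 0, 0, 0, 0, 0, 0, 0, 0]' --pt "0 3 0" --pt "1 7 1" --pt "2 12 2" --pt "3 17 2" --pt "4 21 2" --pt "5 26 2" --pt "6 30 2" --pt "7 34 2" --pt "7 36 2" --pt "7 36 2" --yaw '[5, 13, 21, 29, 37, 45, 53, 54, 54, 54]'

```text
clock: 30.35
position: [625.7, -7.9, 396.4]
ee_rot: [0.999, 0.038, 0.012, -0.004]
contact_force: [0.3, 0.1, -0.6]
gripper_width: 85.3
```

```bash
python3 - <<'E'
from h import *
tool();a=grab("wrist","w15.png")["color"]
s=grab("side")["color"]
o=cv2.imread("pics/w14.png"); p=cv2.imread("pics/w5.png")
x=cv2.resize(o[90:260,160:387],(400,300),interpolation=cv2.INTER_CUBIC); y=cv2.resize(a[60:290,103:410],(400,300),interpolation=cv2.INTER_CUBIC)
z=cv2.resize(s,(400,300),interpolation=cv2.INTER_AREA); q=cv2.resize(s[120:288,200:424],(400,300),interpolation=cv2.INTER_CUBIC)
cv2.imwrite("pics/fin.png",np.vstack([np.hstack([x,y]),np.hstack([z,q])]))
E
```

```text
t 30.35 pos [625.7  -7.9 396.4] toolx deg 4.35 F [ 0.3  0.1 -0.6] w 85.3
```

View pics/fin.png

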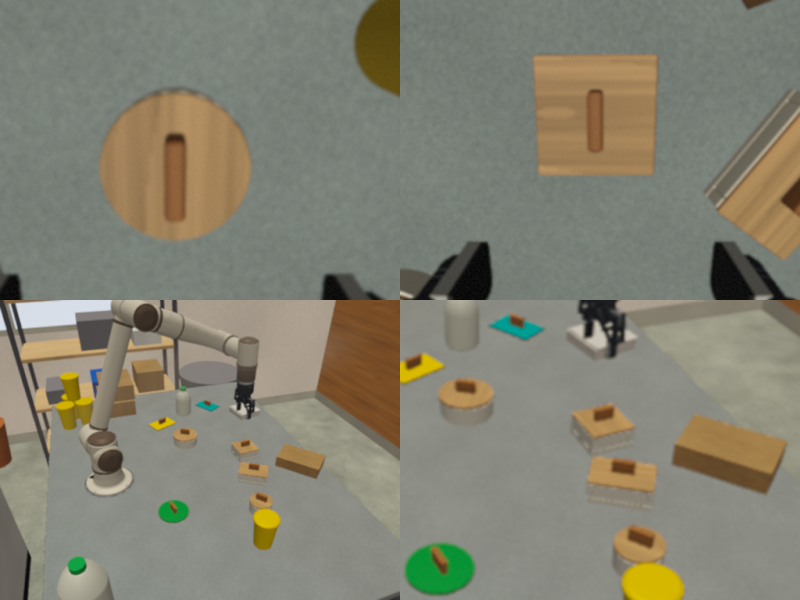

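View 16: all four dishes are covered. No rim shows around the small round lid (175,165) or the square lid (595,115), and the jug and cup are in place. The gripper is clear, so I'm handing in.

```bash
python3 -c "
from bench import *
print(read_state()['clock'],job_done())"
```

```text
the job is handed in; nothing more can be done
30.45 None
```

All four lids are on their matching dishes, grip bar up, each lowered until I felt contact and only then released. The job was handed in at 30.45 s of the 109 s allowed.

- **Square lid:** it first landed about 3 mm off because the tool was tilted slightly. I regripped it and shifted it; the last picture shows no rim around it.
- **Small round lid:** no rim shows around it in the last picture.
- **Oblong lid:** the check after placing put it about 1.5 mm off-centre and in line with its dish.
- **Large round lid:** a sliver of rim showed on one side, about 1–1.5 mm off-centre. I left it as it was.
- **Flatness and surroundings:** in the side picture the lids look flat, and the dishes, jug and cup look undisturbed. I judged this by eye, without measuring.

None of the checks failed at the end. My position measurements agreed with each other to within about 2–3 mm.

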